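# Pop open the nozzle case by its hidden release notch

### The job

The long white case of piping nozzles opens by a release key hidden in a notch somewhere along the raised rail at its front edge. Find the notch by running a fingertip along the rail, press down the key inside it all the way so that the lid pops ajar, then take the hand away. Do not push or pull the lid itself, and leave the jar, the timer and the two cutters around the case where they stand.

Things in the scene. Friction and masses are not known exactly. Their poses are not given: they have to be found in the camera images.
- case: White plastic case of steel piping nozzles, 352 mm long (its y) x 150 mm (its x) x 62 mm high, fixed to the table. Origin: centre of its underside, on the table; z up, -x is its front, towards the robot. A raised rail runs along the whole front edge; behind it lies the low hinged lid, its top 54 mm above the table when shut, from x = -38 mm to the back.
- rail_mid (a point): Middle of the rail, on its flat top: x = -59 mm, y = 0, 62 mm above the table in the case's frame (axes as the case's). The rail is 32 mm wide and solid except for one notch across its full width, 48 mm long, open to front and back, floor 6 mm below the top. The notch's centre is at y = -140, -84, -28, 28, 84 or 140 mm; which one changes from run to run and is not reported.
- rail_left (a point): Left end of the part of the rail that can hold the notch, on the middle line of its flat top: x = -59 mm, y = +168 mm in the case's frame, 62 mm above the table. Axes as the case's.
- rail_right (a point): Right end of the same: x = -59 mm, y = -168 mm in the case's frame, 62 mm above the table. Axes as the case's.
- key_plate (a joint): Travel of the release key, which is the floor of the notch (46 x 30 mm, white like the rail): 0 = up (its top 6 mm below the rail's top), 0.006 m = fully down (12 mm below the rail's top). Takes about 5 to 10 N all the way, has no return spring and stays where it is left.
- lid (a joint): Opening angle of the lid in rad, hinged along its back edge: 0 = shut, 0.30 = ajar. It is geared to the key (50 rad per m of key travel): as the key goes down, the lid's front edge rises by up to about 34 mm and stays up.
- lid_front (a point): Middle of the lid's front edge (white frame round a clear pane), on its top face: 38 mm in front of the case's origin, about 52 mm above the table when shut. Not to be pushed or pulled.
- jar: Sprinkle jar, upright, 44 mm across x 70 mm tall, loose bystander in front of the case. Origin: centre of its underside.
- timer: Round wind-up kitchen timer, 62 mm across x 58 mm tall, loose bystander in front of the case. Origin: centre of its underside.
- star: Star-shaped metal biscuit cutter, 57 x 55 x 22 mm, loose bystander beyond the left end of the case. Origin: centre of its underside.
- round: Round metal biscuit cutter, 52 mm across x 26 mm tall, loose bystander beyond the right end of the case. Origin: centre of its underside.

How it is judged:
By the outcome, as a careful person would: the job done as asked, in the order asked, and still so for the second after the job is handed in, with the robot touching nothing.
It also fails if it takes over 54 s, if anything falls off the work surface, if the arm or the gripper's body presses on something with over 40 N, if the wrist force passes 120 N, or if a joint passes its speed limit or range.

### The arm

A 7-joint arm with a two-finger parallel gripper is mounted at the origin on a cart in front of the work surface, level with it; the furniture and walls round the work are solid. World frame = base frame: x ahead of the robot, y to its left, z up, the work surface at z = 0. Lengths are in mm, angles in rad, forces in N, time in s.
With the tool pointing down it reaches from about 425 to 875 mm from the base axis. Payload 4.7 kg.
Tool frame: the origin (TCP) lies on the centre line of the jaws, within the pads' length; the fingertips stand 19 mm ahead of it and the grasp point (between the pads) is the TCP; z points along the fingers, y is the line along which they close (so a half turn about z gives the same grasp; the last joint's range is limited). The gripper opens to 85 mm and grips with 20 to 120 N. Pads are 22 mm wide; open, the fingers measure 114 mm over their backs; the gripper's body (76 mm by 85 mm) begins 54 mm behind the grasp point. The pads swing forward as they close: fully open they stand 13 mm farther back than shut.
Start: joints at [-1.267, 0.321, -0.07, 1.45, 0.023, 1.371, -0.057], TCP at [185.771, 622.908, 230.149] pointing down, gripper open.
Joint ranges: [-2.86, 2.86], [-0.3, 2.09], [-1.38, 1.24], [0.06, 2.45], [-1.56, 4.7], [0.09, 2.05], [-2.69, 2.69]. Speed limits (rad/s): [2.57, 2.57, 3.14, 3.14, 3.14, 3.14, 3.14].

### API

Orientations are given as a rotation vector (axis times angle).
In Python, from cell import env gives the robot as it stands. The module is installed in compiled form; this text tells all that it offers.
- The arm moves only by the shell command python3 -m pendant 'ROWS' [FORCE]. ROWS is a JSON object of lists of equal length, an entry for each row: "xyz": the shift along the tool's x, y, z in m, a list of three; "yaw": the turn about the tool's z in degrees; "gripper": the closure, from -1 (fully open) to 1 (shut). In form: {"xyz": [[x, y, z], ...], "yaw": [yaw, ...], "gripper": [gripper, ...]}. A call has 1 to 20 rows; each row shifts and turns the commanded pose from where the row before left it, along the tool's axes as they then stand; what a row does not reach is not made up. A row lasts 1/8 s, in which the tool goes at most 62.5 mm and 10.7 degrees, less where a joint would pass 70% of its speed; a pose out of reach is approached as far as the arm can. A call is refused whole if a number of a shift passes 0.0625 or a number of a turn 10.7, either way. A call with a gripper value outside its range is refused whole. The fingers move at their own pace and stop on an object; FORCE is the grip in N (left out, the last holds). Time passes only in rows, so rows that do not move let the fingers close. It gives the time, the measured TCP pose, the force, the opening and the grip force at its end, in the units of the state.
- env.get_obs(): the state, without advancing time (a new reading comes with each control period).
- env.get_image(name): name is "scene" or "side" or "wrist"; returns (picture, depth): 480x640x3 uint8, red, green, blue; 480x640 float32, mm along the optical axis (not along the pixel's ray), 0 where there is no reading.
- env.get_calibration(name): a dict with "camera_matrix" (3x3 intrinsics, pixels), "origin" and "rotation" of the camera in the world; the wrist camera has in their place "hand_eye" (4x4, takes a point from camera to tool coordinates, whose origin is the TCP and whose axes are the flange's). Camera axes: x right, y up, looking along -z (the intrinsics and any distortion apply to the point x, -y, -z); pixel columns grow to the right and rows downward; lengths in mm; the calibration is good to about 2 mm. The wrist camera is an equidistant fisheye: a pixel r from the principal point sees the ray r / f radians off the axis. A picture is of the moment at which its call begins: read the wrist's pose just before it. get_calibration takes no time and is no camera call.
- env.close_job(): hands the job in; it is judged then, once.
The state is a dict: "clock": time; "joints": joint angles; "joint_vel": joint speeds; "joint_efforts": joint torques, N m; "position": TCP position; "eef_rot": TCP orientation; "force": force on the tool from outside, world axes, zero at the start; "moment": the same for the moment, N m; "gripper_width": finger opening in mm; "finger_force": force on a finger pad.
Only numpy, scipy, OpenCV 4.12 (cv2) and the standard library are available. Lean on these libraries where they do the work, as an engineer would, in place of code of your own. Each camera call takes 0.05 s, during which the arm holds its last target. There are 200 camera calls.

## Working session

There is one attempt and no reset: what is moved stays moved. The work goes in short steps, Python scripts to look and compute and a shell command to move; the robot and the scene stay as the last step left them, time stands still between calls to the robot, and variables do not carry over. Pictures are saved under pics/ and viewed, at most 10 in all, crops included, and the job is handed in when it is done.

```bash
mkdir -p pics
python3 - <<'E'
from cell import env
import cv2,numpy as np
o=env.get_obs();print(o)
for n in("scene","side"):
    p,d=env.get_image(n);cv2.imwrite(f"pics/{n}.png",p[:,:,::-1]);np.save(f"{n}_d.npy",d);print(n,env.get_calibration(n))
E
```

```text
{'clock': 0.0, 'joints': array([-1.26687396,  0.32182489, -0.07010315,  1.45166022,  0.02260892,
        1.37078309, -0.05691721]), 'joint_vel': array([ 8.32778011e-04, -1.67107292e-04,  8.82577164e-04,  5.29918910e-05,
        5.48190790e-04,  7.26390161e-04, -7.18105481e-04]), 'joint_efforts': array([ 4.36437786e-04, -4.93586433e+01, -3.82010238e-01, -3.14324462e+01,
        1.30749919e-02,  1.14242695e-02,  2.48873540e-06]), 'position': array([185.64613759, 622.373315  , 229.02983088]), 'eef_rot': array([-4.53584833e-01, -3.10849911e+00,  2.95314068e-03]), 'force': array([-0.2787938 , -0.45990287,  0.07168986]), 'moment': array([0.00172213, 0.0711989 , 0.02871947]), 'finger_force': 0.0, 'gripper_width': 85.08103691981759}
scene {'camera_matrix': array([[454.78700611,   0.        , 313.04531215],
       [  0.        , 454.78700611, 232.33928725],
       [  0.        ,   0.        ,   1.        ]]), 'origin': array([249.21351613, 527.07959224, 754.99392324]), 'rotation': array([ 0.26489472, -0.79928986, -2.41861641])}
side {'camera_matrix': array([[497.45692138,   0.        , 319.29952064],
       [  0.        , 497.45692138, 235.75543658],
       [  0.        ,   0.        ,   1.        ]]), 'origin': array([523.24837134, 977.91032079, 550.8613616 ]), 'rotation': array([-0.01047977, -1.59123377, -2.68045096])}
```

View pics/scene.png

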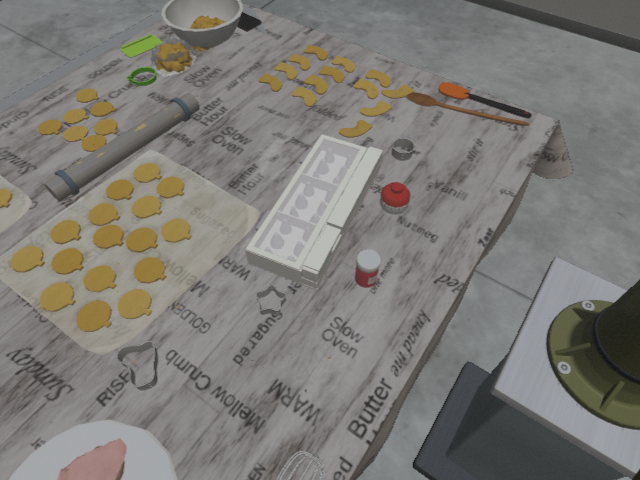

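View pics/side.png

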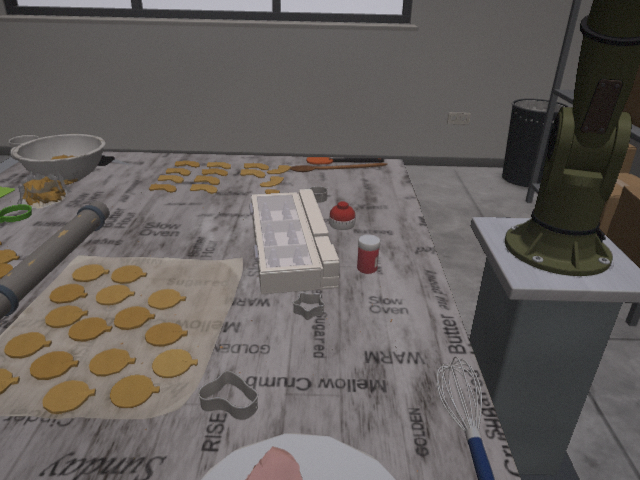

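The case stands in the middle: rail top from about (375,152) to (312,272) in scene, with what looks like a break near (333,238). The red timer is at (395,195), the jar at (367,267), the star at (270,300) and the round cutter at (403,148). I'll enlarge both views.

Run:
```python
import cv2,numpy as np
a=cv2.imread("pics/scene.png")[125:295,235:420];b=cv2.imread("pics/side.png")[180:300,240:390]
cv2.imwrite("pics/c1.png",cv2.resize(a,None,fx=3.5,fy=3.5,interpolation=2));cv2.imwrite("pics/c2.png",cv2.resize(b,None,fx=5,fy=5,interpolation=2))
```

```text
(no output)
```

View pics/c1.png

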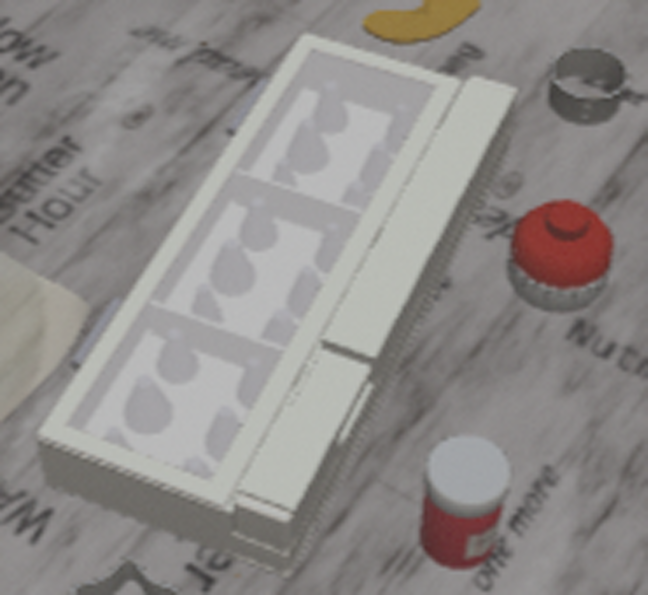

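View pics/c2.png

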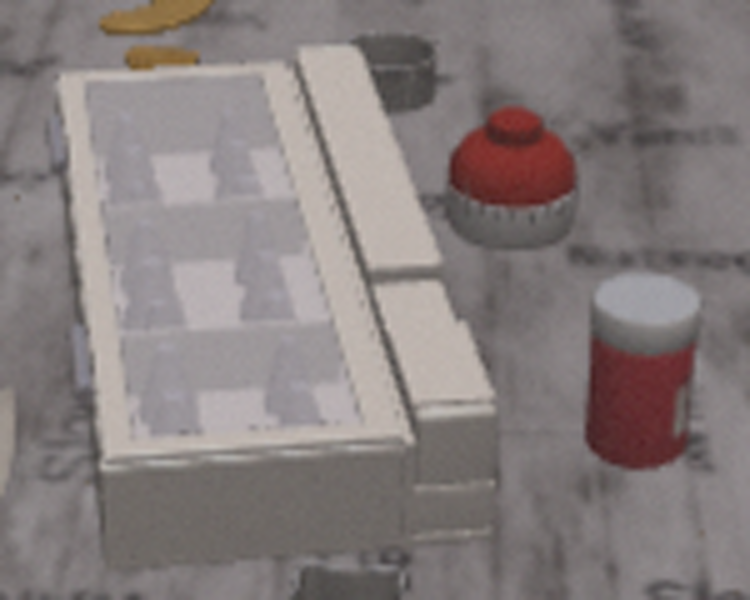

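The enlarged crops show the step of one notch wall at crop1 (325,343)-(375,358), and the rail's end corners at (470,78), (515,90), (240,497) and (290,518). In the side crop the step is at (375,275)-(440,268). I'll measure these points now.

```bash
cat > h.py <<'E'
import numpy as np
from scipy.spatial.transform import Rotation as R
from cell import env
def ray(n,u,v,z):
    c=env.get_calibration(n);K=c["camera_matrix"]
    r=np.array([(u-K[0,2])/K[0,0],-(v-K[1,2])/K[1,1],-1]);w=R.from_rotvec(c["rotation"]).apply(r)
    return c["origin"]+w*(z-c["origin"][2])/w[2], w
def dep(n,u,v,d):
    c=env.get_calibration(n); p,w=ray(n,u,v,0); return c["origin"]+w*d[int(round(v)),int(round(u))]
E
python3 - <<'E'
from h import *
A=lambda p:(235+p[0]/3.5,125+p[1]/3.5); B=lambda p:(240+p[0]/5,180+p[1]/5)
P=dict(br=(470,78),fr=(515,90),bl=(240,497),fl=(290,518),sb=(325,343),sf=(375,358),t1=(370,385),t2=(343,440))
Q=dict(br=(298,48),fr=(360,46),bl=(418,412),fl=(494,402),sb=(375,275),sf=(440,266),t1=(462,322),t2=(378,282),t3=(440,282))
ds=np.load("scene_d.npy");dd=np.load("side_d.npy")
for k,p in P.items(): print("scene",k,ray("scene",*A(p),62)[0].round(),dep("scene",*A(p),ds).round())
for k,p in Q.items(): print("side",k,ray("side",*B(p),62)[0].round(),dep("side",*B(p),dd).round())
for n,f,p,z in [("jar",A,(467,470),70),("timer",A,(568,222),56),("star",A,(125,590),22),("round",A,(587,70),26),]:print(n,ray("scene",*f(p),z)[0].round())
q={n:ray("scene",*A(P[n]),62)[0] for n in("br","fr","bl","fl")}
ax=(q["bl"]+q["fl"]-q["br"]-q["fr"])/2;print(np.linalg.norm(ax),ax/np.linalg.norm(ax),sum(q.values())/4)
q={n:ray("side",*B(Q[n]),62)[0] for n in("br","fr","bl","fl")}
ax=(q["bl"]+q["fl"]-q["br"]-q["fr"])/2;print(np.linalg.norm(ax),ax/np.linalg.norm(ax),sum(q.values())/4)
# point cloud top of rail heights
c=env.get_calibration("scene");vv,uu=np.mgrid[125:295,235:420]
K=c["camera_matrix"];D=ds[125:295,235:420]
r=np.stack([(uu-K[0,2])/K[0,0],-(vv-K[1,2])/K[1,1],-np.ones(uu.shape)],-1)*D[...,None]
W=R.from_rotvec(c["rotation"]).apply(r.reshape(-1,3))+c["origin"];np.save("cloud.npy",W)
E
```

```text
scene br [ 586. -154.   62.] [ 587. -156.   60.]
scene fr [ 557. -161.   62.] [ 558. -162.   60.]
scene bl [521. 181.  62.] [521. 182.  63.]
scene fl [493. 177.  62.] [494. 176.  59.]
scene sb [542.  73.  62.] [544.  71.  58.]
scene sf [514.  66.  62.] [514.  65.  60.]
scene t1 [506.  83.  62.] [515.  67.  37.]
scene t2 [498. 122.  62.] [506. 108.  39.]
side br [ 583. -154.   62.] [ 583. -150.   63.]
side fr [ 552. -158.   62.] [ 555. -261.   18.]
side bl [520. 185.  62.] [520. 183.  61.]
side fl [492. 177.  62.] [487.  71.  -3.]
side sb [539.  79.  62.] [539.  72.  58.]
side sf [512.  70.  62.] [512.  64.  59.]
side t1 [503. 116.  62.] [503. 117.  62.]
side t2 [538.  85.  62.] [538.  74.  56.]
side t3 [512.  84.  62.] [512.  69.  54.]
jar [432. 105.  70.]
timer [478. -87.  56.]
star [553. 242.  22.]
round [ 543. -240.   26.]
342.65844731809335 [-0.18710159  0.98234057  0.        ] [539.28182089  10.99756421  62.        ]
342.3601622545857 [-0.180091    0.98364995  0.        ] [536.74721536  12.71849462  62.        ]
```

Both cameras agree: rail middle is at about (538,12,62) and the case's y axis at (-0.184,0.983). The visible step is at s≈+60, which suggests the notch is at +84. I'll confirm that by touch, running from the right end. First I close the gripper, turn -27° and fly to the right end of the rail.

```bash
python3 -m pendant '{"xyz":[[0,0,0],[0,0,0],[0,0,0],[-0.0466,-0.04,0],[-0.0466,-0.04,0],[-0.0466,-0.04,0],[-0.0466,-0.04,0],[-0.0466,-0.04,0]],"yaw":[-9,-9,-9,0,0,0,0,0],"gripper":[1,1,1,1,1,1,1,1]}' 20
python3 -m pendant '{"xyz":[[0,-0.048,0],[0,-0.048,0],[0,-0.048,0],[0,-0.048,0],[0,-0.048,0],[0,-0.048,0],[0,-0.048,0],[0,-0.048,0],[0,-0.048,0],[0,-0.048,0],[0,-0.048,0],[0,-0.048,0],[0,-0.048,0],[0,0,0],[0,0,0]],"yaw":[0,0,0,0,0,0,0,0,0,0,0,0,0,0,0],"gripper":[1,1,1,1,1,1,1,1,1,1,1,1,1,1,1]}'
cat >> h.py <<'E'
def st():
    o=env.get_obs();p=o["position"];M=R.from_rotvec(o["eef_rot"]).as_matrix()
    m=np.array([538,12,62.]);ey=np.array([-.184,.983,0]);ex=np.array([.983,.184,0])
    print("t",o["clock"],"pos",p.round(1),"s",((p-m)@ey).round(1),"x",((p-m)@ex).round(1),"F",o["force"].round(1),"w",round(o["gripper_width"],1),"\n",M.round(3))
E
python3 -c "from h import *;st()"
```

```text
clock: 1.1
position: [452.4, 466.9, 229.8]
eef_rot: [0.285, -3.128, 0.0]
force: [-0.1, 0.2, -0.2]
gripper_width: 0.2
finger_force: 0.0
clock: 2.98
position: [563.4, -144.7, 229.6]
eef_rot: [0.285, -3.128, -0.002]
force: [0.4, 0.9, 0.5]
gripper_width: 0.1
finger_force: 0.0
t 2.975 pos [ 563.4 -144.7  229.6] s -158.8 x -3.8 F [0.4 0.9 0.5] w 0.1 
 [[-0.984 -0.181 -0.001]
 [-0.181  0.984  0.001]
 [ 0.001  0.001 -1.   ]]
```

```bash
python3 -m pendant '{"xyz":[[-0.002,0,0.045],[0,0,0.045],[0,0,0.04],[0,0,0.01],[0,0,0]],"yaw":[0,0,0,0,0],"gripper":[1,1,1,1,1]}'
python3 -m pendant '{"xyz":[[0,0,0.004],[0,0,0.003],[0,0,0]],"yaw":[0,0,0],"gripper":[1,1,1]}'
python3 -c "
from h import *;import cv2
st();cv2.imwrite('pics/w1.png',env.get_image('scene')[0][80:320,200:500,::-1])"
```

```text
clock: 3.6
position: [565.9, -144.0, 90.4]
eef_rot: [0.287, -3.128, -0.001]
force: [0.9, -0.7, 0.5]
gripper_width: -0.2
finger_force: 0.0
clock: 3.98
position: [565.9, -145.2, 83.6]
eef_rot: [-0.285, 3.128, 0.0]
force: [-0.1, -0.0, -0.7]
gripper_width: 0.2
finger_force: 0.0
t 3.975 pos [ 565.9 -145.2   83.6] s -159.6 x -1.5 F [-0.1 -0.  -0.7] w 0.2 
 [[-0.984 -0.18   0.001]
 [-0.18   0.984  0.   ]
 [-0.001 -0.    -1.   ]]
```

View pics/w1.png

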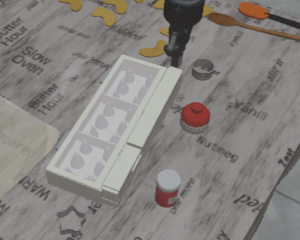

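The closed fingertips are at (177,65), just above the right end of the rail and centred across it. Next I feel for the surface.

```bash
for i in 1; do python3 -m pendant '{"xyz":[[0,0,0.0015],[0,0,0]],"yaw":[0,0],"gripper":[1,1]}'; done
python3 -m pendant '{"xyz":[[0,0,0.0015],[0,0,0]],"yaw":[0,0],"gripper":[1,1]}'
python3 -c "from h import *;st()"
```

```text
clock: 4.28
position: [565.6, -145.2, 81.5]
eef_rot: [0.285, -3.129, -0.0]
force: [-0.0, 0.2, -0.2]
gripper_width: -0.1
finger_force: 0.0
clock: 4.53
position: [565.5, -145.2, 80.0]
eef_rot: [0.285, -3.128, -0.0]
force: [-0.2, 1.2, 0.0]
gripper_width: -0.1
finger_force: 0.0
t 4.525 pos [ 565.5 -145.2   80. ] s -159.5 x -1.9 F [-0.2  1.2  0. ] w -0.1 
 [[-0.984 -0.18  -0.   ]
 [-0.18   0.984  0.   ]
 [ 0.     0.    -1.   ]]
```

```bash
python3 -m pendant '{"xyz":[[0,0,0.001],[0,0,0]],"yaw":[0,0],"gripper":[1,1]}'
python3 -m pendant '{"xyz":[[0,0,0.001],[0,0,0]],"yaw":[0,0],"gripper":[1,1]}' 
python3 -c "from h import *;st()"
```

```text
clock: 4.78
position: [565.6, -145.1, 79.0]
eef_rot: [0.285, -3.129, -0.0]
force: [0.2, 0.2, 0.2]
gripper_width: -0.2
finger_force: 0.0
clock: 5.03
position: [565.6, -145.1, 78.0]
eef_rot: [0.285, -3.129, -0.0]
force: [-0.3, 0.5, -0.5]
gripper_width: 0.4
finger_force: 0.0
t 5.025 pos [ 565.6 -145.1   78. ] s -159.5 x -1.8 F [-0.3  0.5 -0.5] w 0.4 
 [[-0.984 -0.18  -0.   ]
 [-0.18   0.984  0.   ]
 [ 0.     0.    -1.   ]]
```

```bash
python3 -c "
from h import *;import cv2
a=env.get_image('scene')[0][100:200,330:450,::-1];b=env.get_image('side')[0][150:250,240:360,::-1]
f=lambda x:cv2.resize(x,(400,333),interpolation=2)
cv2.imwrite('pics/w2.png',np.hstack([f(a),f(b)]))"
```

```text
(no output)
```

View pics/w2.png

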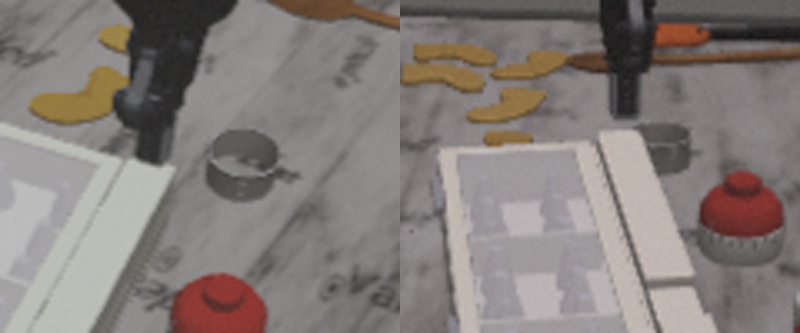

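```bash
python3 -c "
from h import *
for n,u,v in(('scene',375,147),('scene',374,145),('side',307.5,184),('side',307.5,182)):
  d=env.get_image(n)[1]
  print(n,dep(n,u,v,d).round(),[ray(n,u,v,z)[0].round() for z in(60,80)])
n='side';d=env.get_image(n)[1]
for v in range(160,196,3): print(v,dep(n,308,v,d).round())
st()"
```

```text
scene [ 562. -133.   91.] [array([ 577., -164.,   60.]), array([ 567., -144.,   80.])]
scene [ 566. -135.   93.] [array([ 582., -168.,   60.]), array([ 572., -148.,   80.])]
side [ 563. -141.   83.] [array([ 565., -195.,   60.]), array([ 563., -147.,   80.])]
side [ 563. -133.   91.] [array([ 565., -208.,   60.]), array([ 564., -160.,   80.])]
160 [560. -82. 165.]
163 [560. -93. 154.]
166 [561. -98. 145.]
169 [ 561. -111.  133.]
172 [ 561. -126.  120.]
175 [ 562. -137.  107.]
178 [ 562. -130.  103.]
181 [ 562. -136.   93.]
184 [ 562. -136.   85.]
187 [ 568. -312.    2.]
190 [ 562. -154.   61.]
193 [ 561. -135.   62.]
t 5.375 pos [ 565.6 -145.1   78.1] s -159.5 x -1.7 F [ 0.9 -0.  -1. ] w 0.4 
 [[-0.984 -0.18   0.   ]
 [-0.18   0.984  0.   ]
 [-0.     0.    -1.   ]]
```

Both cameras put the fingertip about 15 to 18 mm above the rail, so the tip stands less far ahead of the reported TCP than stated. I'll keep going down gently until contact.

```bash
python3 -m pendant '{"xyz":[[0,0,0.004],[0,0,0.004],[0,0,0]],"yaw":[0,0,0],"gripper":[1,1,1]}' | grep -A0 -E "pos|^force"
python3 -m pendant '{"xyz":[[0,0,0.002],[0,0,0]],"yaw":[0,0],"gripper":[1,1]}' | grep -E "pos|^force"
python3 -m pendant '{"xyz":[[0,0,0.002],[0,0,0]],"yaw":[0,0],"gripper":[1,1]}' | grep -E "pos|^force"
python3 -c "
from h import *
d=env.get_image('side')[1]
for v in range(180,194,2): print(v,dep('side',308,v,d).round())"
```

```text
position: [565.2, -145.0, 69.5]
--
force: [-0.4, 0.1, 0.1]
position: [565.5, -145.1, 68.0]
force: [-0.0, 0.1, 0.2]
position: [565.5, -145.1, 66.0]
force: [0.8, 0.2, 0.1]
180 [ 562. -138.   94.]
182 [ 562. -140.   88.]
184 [ 561. -130.   87.]
186 [ 561. -128.   83.]
188 [ 561. -132.   76.]
190 [ 562. -142.   66.]
192 [ 562. -138.   63.]
```

```bash
python3 -m pendant '{"xyz":[[0,0,0.0015],[0,0,0]],"yaw":[0,0],"gripper":[1,1]}' | grep -E "pos|^force"
python3 -m pendant '{"xyz":[[0,0,0.001],[0,0,0]],"yaw":[0,0],"gripper":[1,1]}' | grep -E "pos|^force"
python3 -m pendant '{"xyz":[[0,0,0.001],[0,0,0]],"yaw":[0,0],"gripper":[1,1]}' | grep -E "pos|^force"
python3 -m pendant '{"xyz":[[0,0,0.001],[0,0,0]],"yaw":[0,0],"gripper":[1,1]}' | grep -E "pos|^force"
```

```text
position: [565.5, -145.1, 64.5]
force: [0.5, 0.5, -0.4]
position: [565.6, -145.1, 63.5]
force: [0.2, 1.0, -0.1]
position: [565.6, -145.1, 62.5]
force: [-0.7, 0.3, 0.3]
position: [565.5, -145.1, 61.5]
force: [0.2, 0.3, -0.1]
```

```bash
python3 -m pendant '{"xyz":[[0,0,0.001],[0,0,0]],"yaw":[0,0],"gripper":[1,1]}' | grep -E "pos|^force"
python3 -m pendant '{"xyz":[[0,0,0.001],[0,0,0]],"yaw":[0,0],"gripper":[1,1]}' | grep -E "pos|^force"
python3 -c "
from h import *;import cv2
a=env.get_image('scene')[0][100:200,330:450,::-1];b,d=env.get_image('side');b=b[150:250,240:360,::-1]
f=lambda x:cv2.resize(x,(400,333),interpolation=2)
cv2.imwrite('pics/w3.png',np.hstack([f(a),f(b)]))
for v in range(180,200,2): print(v,dep('side',308,v,d).round())"
```

```text
position: [565.8, -145.2, 61.0]
force: [-0.9, 0.7, 2.9]
position: [565.7, -145.2, 60.9]
force: [-3.6, 2.0, 8.7]
180 [ 562. -133.   96.]
182 [ 562. -135.   90.]
184 [ 562. -138.   84.]
186 [ 561. -132.   81.]
188 [ 561. -134.   75.]
190 [ 561. -131.   71.]
192 [ 562. -138.   63.]
194 [ 561. -125.   63.]
196 [ 561. -114.   63.]
198 [ 560. -105.   62.]
```

View pics/w3.png

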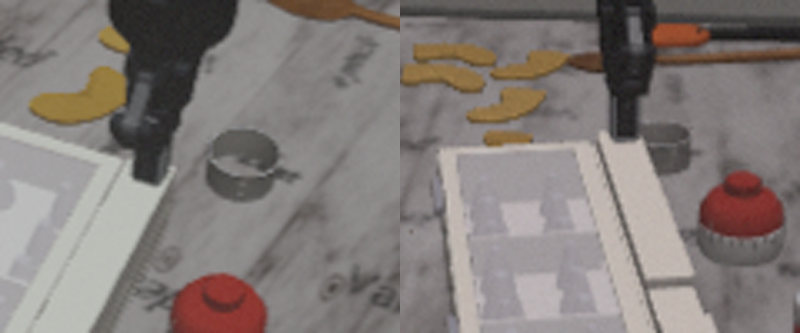

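The fingertip rests on the rail top at (150,182) left and (625,138) right, with contact at TCP z≈61. I lighten the touch a little and run along the rail.

```bash
python3 -m pendant '{"xyz":[[0,0.008,-0.0005],[0,0.012,0],[0,0.012,0],[0,0.012,0],[0,0.012,0]],"yaw":[0,0,0,0,0],"gripper":[1,1,1,1,1]}' | grep -E "pos|^force"
python3 -m pendant '{"xyz":[[0,0.012,0],[0,0.012,0],[0,0.012,0],[0,0.012,0]],"yaw":[0,0,0,0],"gripper":[1,1,1,1]}' | grep -E "pos|^force"
python3 -c "from h import *;st()"
```

```text
position: [556.4, -90.3, 60.9]
force: [0.5, -3.5, 6.3]
position: [547.6, -43.1, 60.9]
force: [1.0, -4.1, 6.7]
t 9.025 pos [547.6 -43.1  60.9] s -56.0 x -0.7 F [ 1.  -4.1  6.7] w -0.4 
 [[-0.984 -0.18   0.002]
 [-0.18   0.984 -0.001]
 [-0.002 -0.002 -1.   ]]
```

```bash
python3 -m pendant '{"xyz":[[0,0.012,0],[0,0.012,0],[0,0.012,0],[0,0.012,0]],"yaw":[0,0,0,0],"gripper":[1,1,1,1]}' | grep -E "pos|^force"
python3 -m pendant '{"xyz":[[0,0.012,0],[0,0.012,0],[0,0.012,0],[0,0.012,0],[0,0.008,0]],"yaw":[0,0,0,0,0],"gripper":[1,1,1,1,1]}' | grep -E "pos|^force"
python3 -m pendant '{"xyz":[[0,0.008,0],[0,0.006,0]],"yaw":[0,0],"gripper":[1,1]}' | grep -E "pos|^force"
python3 -m pendant '{"xyz":[[0,0.008,0],[0,0.006,0],[0,0,0]],"yaw":[0,0,0],"gripper":[1,1,1]}' | grep -E "pos|^force"
python3 -c "from h import *;st()"
```

```text
position: [538.9, 4.0, 60.9]
force: [1.6, -4.5, 5.7]
position: [528.7, 59.2, 60.9]
force: [1.1, -5.0, 5.9]
position: [526.2, 72.7, 60.8]
force: [1.1, -4.9, 6.9]
position: [522.1, 88.4, 59.5]
force: [-1.0, 0.1, -0.3]
t 10.775 pos [522.1  88.4  59.5] s 78.0 x -1.5 F [-1.   0.1 -0.3] w 0.0 
 [[-0.983 -0.183 -0.001]
 [-0.183  0.983  0.   ]
 [ 0.001  0.001 -1.   ]]
```

The force dropped from 6.9 N to 0 and the tip sank at s≈78, so the notch is at +84 as the cameras suggested. I'll centre the tip and press.

```bash
python3 -m pendant '{"xyz":[[0,0.005,0],[0,0,0.0015],[0,0,0.0015],[0,0,0.0015],[0,0,0]],"yaw":[0,0,0,0,0],"gripper":[1,1,1,1,1]}' | grep -E "pos|^force"
python3 -m pendant '{"xyz":[[0,0,0.001],[0,0,0.001],[0,0,0.001],[0,0,0]],"yaw":[0,0,0,0],"gripper":[1,1,1,1]}' | grep -E "pos|^force"
python3 -m pendant '{"xyz":[[0,0,0.001],[0,0,0.001],[0,0,0.001],[0,0,0]],"yaw":[0,0,0,0],"gripper":[1,1,1,1]}' | grep -E "pos|^force"
```

```text
position: [522.1, 91.7, 55.5]
force: [-0.1, -0.7, -0.2]
position: [522.3, 91.8, 53.1]
force: [-2.0, -0.2, 4.7]
position: [522.2, 91.8, 50.0]
force: [-2.4, -1.5, 5.3]
```

```bash
python3 -m pendant '{"xyz":[[0,0,0.001],[0,0,0.001],[0,0,0]],"yaw":[0,0,0],"gripper":[1,1,1]}' | grep -E "pos|^force"
python3 -m pendant '{"xyz":[[0,0,0.001],[0,0,0.001],[0,0,0]],"yaw":[0,0,0],"gripper":[1,1,1]}' | grep -E "pos|^force"
```

```text
position: [522.3, 91.8, 48.8]
force: [-4.7, -2.0, 10.8]
position: [522.4, 91.8, 48.7]
force: [-9.7, -2.2, 24.5]
```

The key is at its hard stop: z=48.7, 24 N. I lift straight up and check.

```bash
python3 -m pendant '{"xyz":[[0,0,-0.003],[0,0,-0.01],[0,0,-0.03],[0,0,-0.045],[0,0,-0.045],[0,0,-0.03],[0,0,0],[0,0,0]],"yaw":[0,0,0,0,0,0,0,0],"gripper":[1,1,1,1,1,1,1,1]}' | grep -E "pos|^force"
python3 -c "
from h import *;import cv2
a=env.get_image('scene')[0][125:325,220:440,::-1];b,d=env.get_image('side');b=b[160:320,230:390,::-1]
f=lambda x:cv2.resize(x,(400,380),interpolation=2)
cv2.imwrite('pics/w4.png',np.hstack([f(a),f(b)]))
for k in(-100,0,100,160):
  print(k,[dep('side',u,v,d).round() for u,v in [(300,230)]])
st()"
```

```text
position: [521.6, 91.9, 207.8]
force: [-0.6, 0.7, -0.8]
-100 [array([569.,  95.,  81.])]
0 [array([569.,  95.,  81.])]
100 [array([569.,  95.,  81.])]
160 [array([569.,  95.,  81.])]
t 14.25 pos [521.2  91.7 207.1] s 81.5 x -1.8 F [-0.2  0.3 -0.7] w -0.1 
 [[-0.984 -0.18  -0.002]
 [-0.18   0.984 -0.001]
 [ 0.003 -0.    -1.   ]]
```

View pics/w4.png

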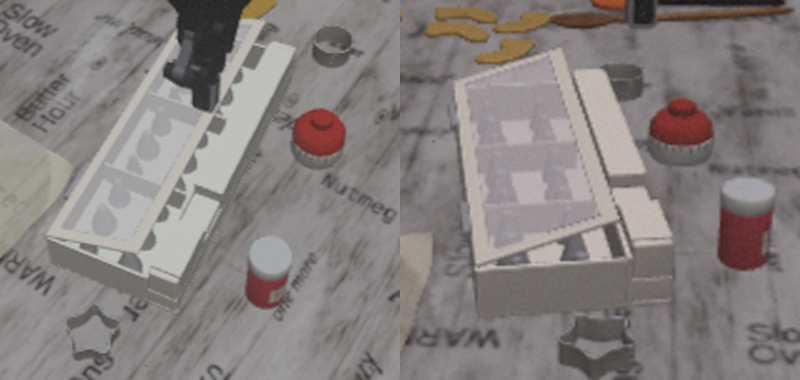

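The lid stands ajar, with its front edge at z≈81 (side panel (610,218)). The hand is clear above, and the jar (268,270), timer (318,135), star (92,330) and round cutter (333,45) are undisturbed. I'm handing in the job.

```bash
python3 -c "
from cell import env
print(env.close_job())"
```

```text
the job is handed in; nothing more can be done
None
```

The notch was at y = +84 mm, found by running a fingertip along the rail from its right end; I pressed the key to its stop, the lid popped ajar, the hand is clear, and the jar, timer and cutters look unmoved in the last pictures.

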